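# Swap the plug-in relay in the steam unit's control desk

## Task

The clear cube relay in the ironing steam unit's open control desk has failed: pull it out and drop it in the grey scrap tub, then plug the matching spare cube relay from the aluminium tray into the socket it came from, square and fully home with its shoulder down on the socket. Leave the two other modules plugged in as they are, and leave the spare timer and everything else on the table where it is.

Things in the scene. Friction and masses are not known exactly. Their poses are not given: they have to be found in the camera images.
- console: Fixed grey wedge-shaped control desk, cover off: 200 deep (x), 260 wide (y), 30 high at its front (-x), 145 at its rear, with a rear wall 153 high. Origin: centre of its underside; x to its rear, y along the row of sockets, z up. Its panel slopes up to the rear at 30 degrees, so the modules on it lean 30 degrees from vertical towards the front. Nothing stands above them.
- panel: The desk's sloping steel panel, fixed. Origin: middle of its face, under the middle socket; x up the slope, y along the row, z square out of it (30 degrees from vertical, leaning to the front). Besides the sockets it bears a wiring duct 32 mm high at x = 70 to 92, a terminal strip 17 mm high at x = -93 to -67, a rim 17 mm high, and rail end stops 36 mm high at y = +-85.
- socket0 (a point): Mouth centre of one of three identical black sockets at 44 mm pitch; the +y one. Axes as the panel's (z straight out of the hole). Mouth 37.5 mm above the panel. Socket top 46 (x) x 38 (y), then steps 13.5 mm lower out to x = +-39. Hole 30 (x) x 24 (y), 17 deep, with a key slot 10 wide (y) on its -x side reaching x = -19. Which module sits in which socket varies.
- socket1 (a point): The same for the middle socket.
- socket2 (a point): The same for the socket at the -y end.
- old_relay: The failed cube relay: clear case 40 (x) x 28 (y) x 44 high on a black plug 28 x 22 x 14 high with a key rib 8 wide, 4 deep on its -x side; about 90 g. Origin: centre of the plug's underside, z up through the case. Starts fully home in a socket, axes parallel to the socket's, origin 14 mm below the mouth. Held by its loose fit alone. Grasp its end faces (along x): 16 mm lie beside it in y.
- old_relay_top (a point): Centre of the failed relay's flat top, 58 mm from its origin along its z.
- new_relay: The spare cube relay, the same as the failed one (origin, axes, size), standing upright on its plug in the tray, key rib roughly towards the robot. Plug and rib have 1 mm play a side in a socket and taper in by 2.5 mm over the lowest 4 mm. Home when its axes are parallel to the socket's and its origin is 14 mm below the mouth, the case's shoulder on the socket's top.
- new_relay_top (a point): Centre of the spare relay's flat top, 58 mm from its origin along its z.
- timer_relay: Tall grey timer in another socket: case 40 (x) x 28 (y) x 62 high on the same plug, with a dial knob 7 mm high on top (83 mm in all). Origin and axes as for the relays. Loose in its socket; not to be disturbed.
- filter_module: Low black filter module in the remaining socket: case 40 (x) x 28 (y) x 24 high on the same plug (38 mm in all). Origin and axes as for the relays. Loose in its socket; not to be disturbed.
- tray: Fixed open aluminium tray 150 (x) x 140 (y) x 22 high, walls and floor 4 mm. Origin: centre of its underside. The spare relay and the spare timer stand in it side by side along y, 44 to 52 mm between centres, in either order. Tray and tub may change sides of the table.
- spare_timer: Spare tall timer, same as the plugged one, standing loose in the tray beside the spare relay. Origin: centre of the plug's underside.
- tub: Fixed grey plastic scrap tub, open at the top: 140 (x) x 130 (y) x 75 high, walls and floor 4 mm. Origin: centre of its underside.
- shears: Loose tailor's shears lying flat between the robot and the desk, 240 long along their x (blades to +x), 90 wide over the handles, 12 high. Origin: at the pivot, on the table.
- screwdriver: Loose screwdriver lying along its x, 200 long, 26 thick, at the left towards the back of the table. Origin: middle of its length, on the table.
- thread_cone: Loose standing cone of thread, 73 mm across at the foot, 155 high, to the right of the desk. Origin: centre of its foot.
There are look-alikes about, which are no part of the job. What is shaped like the new_relay but green or yellow is not meant.

How it is judged:
By the outcome, as a careful person would: the job done as asked, in the order asked, and still so for the second after the job is handed in, with the robot touching nothing.
It also fails if it takes over 58 s, if anything falls off the work surface, if the arm or the gripper's body presses on something with over 40 N, if the wrist force passes 120 N, or if a joint passes its speed limit or range.

## Robot

A 6-joint arm with a two-finger parallel gripper is mounted at the origin on the work surface. World frame = base frame: x ahead of the robot, y to its left, z up, the work surface at z = 0. Lengths are in m, angles in rad, forces in N, time in s.
With the tool pointing down it reaches from about 0.375 to 0.975 m from the base axis. Payload 3.8 kg.
Tool frame: the origin (TCP) lies where the fingers leave the gripper's body, on its centre line; the fingertips stand 73 mm ahead of it and the grasp point (between the pads) lies 54 mm ahead of it (nose_length is the distance from the TCP to the fingertips, in m); z points along the fingers, y is the line along which they close (so a half turn about z gives the same grasp; the last joint's range is limited). The gripper opens to 85 mm and grips with 20 to 120 N. Pads are 22 mm wide; open, the fingers measure 114 mm over their backs; the gripper's body (76 mm by 85 mm) begins 54 mm behind the grasp point. The pads swing forward as they close: fully open they stand 13 mm farther back than shut.
Start: joints at [-1.277, 0.264, 1.604, -0, 1.274, -0.037], TCP at [0.219, -0.638, 0.304] pointing down, gripper open.
Joint ranges: [-2.63, 2.63], [-0.94, 2.18], [0.31, 2.57], [-1.31, 4.45], [0, 2.66], [-2.55, 2.55]. Speed limits (rad/s): [2.57, 2.57, 3.14, 3.14, 3.14, 3.14].

## Interface

Orientations are given as a rotation vector (axis times angle).
In Python, from workcell import read_state, read_camera, calibration, finish_job, look_for, cut_out, tip_of, nose_length gives the robot as it stands.
- The arm moves only by the tool step_arm, never from a script. Its argument "targets" is a list of rows, each a list of 3 entries, a list of its own where there are three numbers: the turn, a rotation vector about the tool's x, y, z in rad, then the shift along the tool's x, y, z in mm, then the finger opening in mm, from 0 to 85.4. In form: [[[ax, ay, az], [x, y, z], grip], ...]. A call has 1 to 5 rows; each row shifts and turns the commanded pose from where the row before left it, along the tool's axes as they then stand; what a row does not reach is not made up. A row lasts 1/12 s, in which the tool goes at most 41.7 mm and 7.16 degrees, less where a joint would pass 70% of its speed; a pose out of reach is approached as far as the arm can. A call with a gripper value outside its range is refused whole. The fingers move at their own pace and stop on an object; "grip_force" is the grip in N (left out, the last holds). Time passes only in rows, so rows that do not move let the fingers close. It gives the time, the measured TCP pose, the force, the opening and the grip force at its end, in the units of the state.
- read_state(): the state, without advancing time (a new reading comes with each control period).
- read_camera(name): name is "side" or "top" or "wrist"; returns the picture (480x640x3 uint8, red, green, blue); there is no depth.
- calibration(name): a dict with "camera_matrix" (3x3 intrinsics, pixels), "R" (3x3) and "t" (3): a world point X has camera coordinates R X + t. Camera axes: x right, y down, z forward; pixel columns grow to the right and rows downward; lengths in m; the calibration is good to about 2 mm. A picture is of the moment at which its call begins: read the wrist's pose just before it. calibration takes no time and is no camera call; for the wrist camera it gives the pose at the moment of the call.
- finish_job(): hands the job in; it is judged then, once.
Trained networks look in the newest picture that a camera, given by its name, has taken for a name from the list of things; names that differ only in an ending like _2 or _b are one class to them, and where a whole thing is asked for, a point or a joint stands for the part that bears it (a point fixed in the world has none). Each returns a list of dicts, best first, with "score" (0 to 1); they miss things now and then, are a little off and sometimes report something else, mostly with a low value. They report only what shows in the picture. A call takes as long as a camera call. They do not tell look-alikes from the thing itself.
- look_for(camera, query): "extent" ([left, top, right, bottom] in pixels, round what is visible of it).
- cut_out(camera, query): "region" (480x640 bool, what is visible of it) and "extent" ([left, top, right, bottom] in pixels, round what is visible of it).
- tip_of(camera, query): "at" ([row, column] in pixels: a listed point, or the origin of a listed thing).
The state is a dict: "time": time; "q": joint angles; "joint_vel": joint speeds; "joint_torque": joint torques, N m; "tool_pos": TCP position; "tcp_rot": TCP orientation; "wrist_force": force on the tool from outside, world axes, zero at the start; "torque": the same for the moment, N m; "width": opening from 0.0 (shut) to 1.0 (fully open); "grip_force": force on a finger pad.
Only numpy, scipy, OpenCV 4.12 (cv2) and the standard library are available. Lean on these libraries where they do the work, as an engineer would, in place of code of your own. Each camera call takes 0.05 s, during which the arm holds its last target. There are 200 camera calls.

## Working session

There is one attempt and no reset: what is moved stays moved. The work goes in short steps, Python scripts to look and compute and a tool call to move; the robot and the scene stay as the last step left them, time stands still between calls to the robot, and variables do not carry over. Pictures are saved under pics/ and viewed, at most 10 in all, crops included, and the job is handed in when it is done.

Besides the shell and the picture viewer there is one more tool, called after "Call:" as a command line: name --argument value ..., lists and objects as JSON in quotes. step_arm: Moves the arm, as the interface text tells. Its arguments: {"type":"object","properties":{"targets":{"type":"array","items":{"type":"array"}},"grip_force":{"type":"number"}},"required":["targets"]}

```bash
mkdir -p pics; ls; cat > h.py <<'E'
import numpy as np, cv2
from workcell import *
from scipy.spatial.transform import Rotation as Ro
def cal(n):
    c=calibration(n); return np.array(c["camera_matrix"]),np.array(c["R"]),np.array(c["t"])
def proj(n,X):
    K,R,t=cal(n); p=(K@(R@np.atleast_2d(X).T+t[:,None])).T; return p[:,:2]/p[:,2:]
def ray(n,uv):
    K,R,t=cal(n); d=R.T@np.linalg.inv(K)@np.array([uv[0],uv[1],1.]); return -R.T@t,d/np.linalg.norm(d)
def atz(n,uv,z):
    o,d=ray(n,uv); return o+d*(z-o[2])/d[2]
def tri(obs):
    A=np.zeros((3,3));b=np.zeros(3)
    for n,uv in obs:
        o,d=ray(n,uv);P=np.eye(3)-np.outer(d,d);A+=P;b+=P@o
    X=np.linalg.solve(A,b); return X,[np.round(proj(n,X)[0]-uv,1) for n,uv in obs]
def save(n,f): 
    im=read_camera(n); cv2.imwrite('pics/'+f,im[...,::-1]); return im
E
python3 - <<'E'
from h import *
a=save('top','top.png');b=save('side','side.png')
for n in('top','side'):
    K,R,t=cal(n);print(n,K[0,0],(-R.T@t).round(3),R[2].round(2))
    for q in['old_relay_top','new_relay_top','socket0','socket1','socket2','tray','tub','console','old_relay','new_relay','timer_relay','filter_module','spare_timer']:
        print(n,q,[(round(d['score'],2),np.round(d['at']).astype(int).tolist()[::-1]) for d in tip_of(n,q)[:3]])
E
```

```text
pics
top 438.1610961657319 [0.393 0.019 1.029] [ 0.12 -0.03 -0.99]
top old_relay_top [(0.78, [295, 218])]
top new_relay_top [(0.89, [191, 323]), (0.84, [168, 256]), (0.83, [225, 304])]
top socket0 [(0.9, [316, 212]), (0.69, [294, 206]), (0.68, [275, 209])]
top socket1 [(0.9, [316, 212]), (0.69, [294, 206]), (0.68, [275, 209])]
top socket2 [(0.9, [316, 212]), (0.69, [294, 206]), (0.68, [275, 209])]
top tray [(0.74, [169, 260])]
top tub [(0.86, [462, 260])]
top console [(0.95, [298, 211]), (0.7, [272, 205]), (0.68, [208, 153])]
top old_relay [(0.91, [298, 205])]
top new_relay [(0.9, [159, 321]), (0.8, [228, 302]), (0.66, [195, 328])]
top timer_relay [(0.74, [312, 310]), (0.67, [311, 206]), (0.44, [297, 209])]
top filter_module [(0.64, [274, 204])]
top spare_timer [(0.86, [156, 267])]
side 461.17806289110234 [0.363 0.682 0.746] [ 0.18 -0.72 -0.67]
side old_relay_top [(0.97, [301, 237])]
side new_relay_top [(0.92, [298, 399]), (0.91, [384, 447]), (0.89, [399, 399])]
side socket0 [(0.73, [299, 231]), (0.71, [182, 357]), (0.68, [286, 264])]
side socket1 [(0.73, [299, 231]), (0.71, [182, 357]), (0.68, [286, 264])]
side socket2 [(0.73, [299, 231]), (0.71, [182, 357]), (0.68, [286, 264])]
side tray [(0.74, [302, 434])]
side tub [(0.7, [369, 193]), (0.29, [305, 448])]
side console [(0.93, [284, 286]), (0.64, [280, 185])]
side old_relay [(0.86, [288, 248])]
side new_relay [(0.9, [368, 373]), (0.78, [395, 422]), (0.62, [295, 418])]
side timer_relay [(0.76, [293, 235]), (0.28, [297, 417])]
side filter_module [(0.65, [278, 264])]
side spare_timer [(0.82, [305, 450]), (0.64, [280, 257]), (0.55, [300, 398])]
```

View pics/top.png

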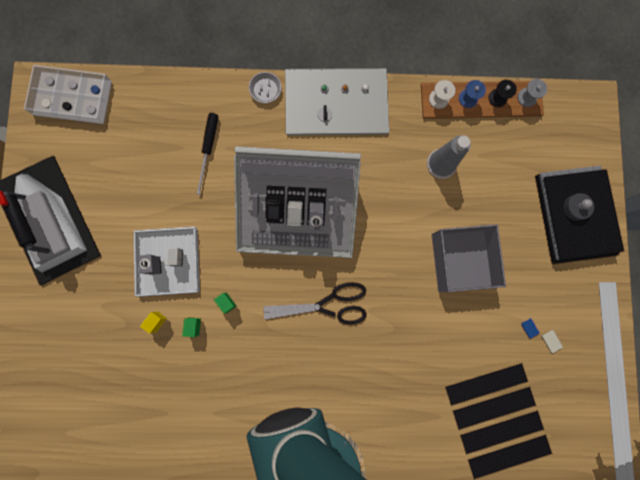

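View pics/side.png

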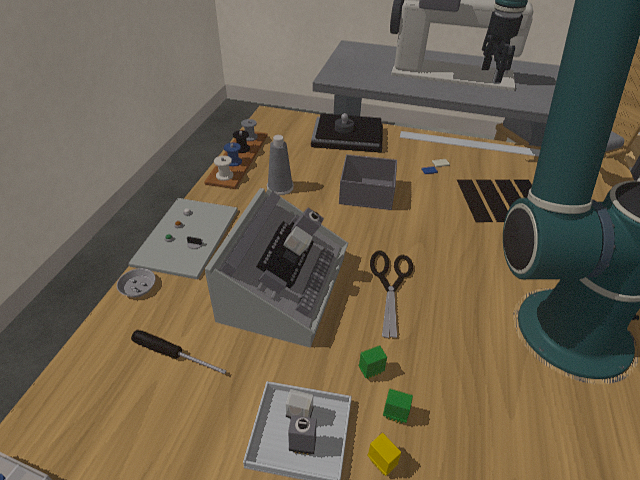

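The top view shows the failed clear relay in the middle socket at about (295,212). The filter is on the +y side at (274,205) and the timer on the -y side at (316,212). The tub is at (470,258), and the tray at (167,262) holds the timer (150,263) and the pale spare relay (175,257).

Look-alikes for the spare: the green cubes at (225,302) and (191,327), the yellow cube at (152,323), and the spare timer at (150,263). I choose the clear/pale one at (175,257) top, (299,402) side.

```bash
python3 - <<'E'
from h import *
a=cv2.imread('pics/top.png');b=cv2.imread('pics/side.png')
c=lambda im,x,y,w,h:cv2.resize(im[y:y+h,x:x+w],(400,300),interpolation=cv2.INTER_CUBIC)
cv2.imwrite('pics/crop.png',np.vstack([np.hstack([c(a,255,175,80,60),c(a,127,222,80,60)]),np.hstack([c(b,250,195,100,75),c(b,245,375,120,90)])]))
print('old',tri([('top',(295,218)),('side',(301,237))]))
print('new',tri([('top',(175,257)),('side',(299,399))]))
for q in['tub','tray','console']:
    e=look_for('top',q)[0];print(q,e)
# console rear wall corners top z=.153 ; front corners
for uv,z in[((237,150),.153),((360,156),.153),((237,250),.03),((353,257),.03),((433,231),.075),((499,226),.075),((504,289),.075),((437,294),.075),((134,231),.022),((197,228),.022),((200,294),.022),((136,298),.022)]:print(uv,atz('top',uv,z).round(3))
E
```

```text
old (array([0.55186622, 0.04936446, 0.15358549]), [array([-0.1, -1.1]), array([1.1, 0.3])])
new (array([0.47570031, 0.31669861, 0.04987537]), [array([-0.1, -0.8]), array([1. , 0.2])])
tub {'extent': [429.5, 225.0, 506.6, 293.4], 'score': 0.94}
tray {'extent': [132.8, 226.3, 201.7, 295.3], 'score': 0.8}
console {'extent': [234.3, 144.4, 363.0, 260.3], 'score': 0.75}
(237, 150) [0.689 0.172 0.153]
(360, 156) [ 0.683 -0.082  0.153]
(237, 250) [0.495 0.183 0.03 ]
(353, 257) [ 0.484 -0.082  0.03 ]
(433, 231) [ 0.542 -0.255  0.075]
(499, 226) [ 0.556 -0.403  0.075]
(504, 289) [ 0.417 -0.41   0.075]
(437, 294) [ 0.403 -0.261  0.075]
(134, 231) [0.534 0.422 0.022]
(197, 228) [0.544 0.279 0.022]
(200, 294) [0.394 0.264 0.022]
(136, 298) [0.382 0.407 0.022]
```

View pics/crop.png

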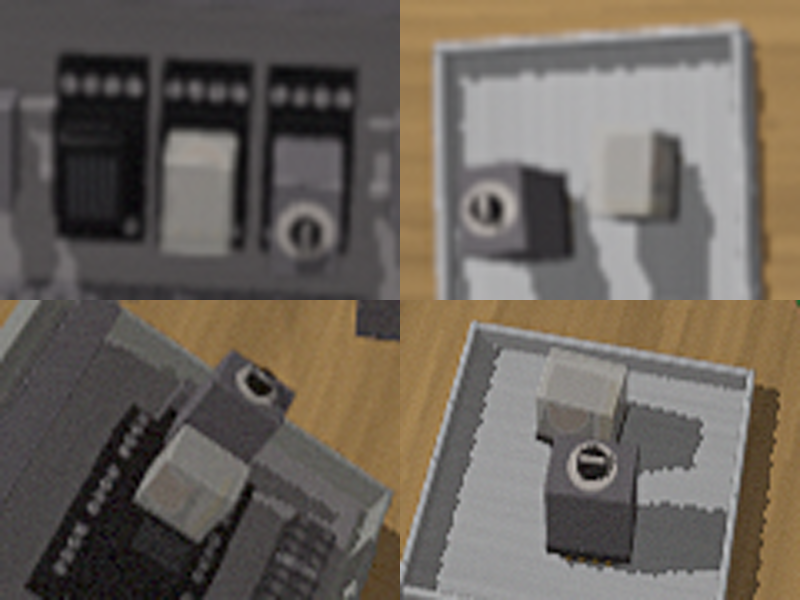

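The crop confirms the clear cube in the middle socket as the failed one, and the clear cube in the tray, on its -y side, as the spare. Neither is green or yellow.

```bash
cat >> h.py <<'E'
def frame(yaw,tilt=0): return (Ro.from_euler('z',yaw,degrees=True)*Ro.from_euler('y',-tilt,degrees=True)).as_matrix()
# panel axes = frame(yaw,30); tool grasp: z=-pz, y=+-px
def toolR(P,s):  # s=+-1
    y=s*P[:,0];z=-P[:,2];return np.c_[np.cross(y,z),y,z]
def pose():
    s=read_state();return np.array(s['tool_pos']),Ro.from_rotvec(s['tcp_rot']).as_matrix(),s
def plan(p,R,p0=None,R0=None,step=40.,ang=7.):
    if p0 is None:p0,R0,_=pose()
    w=Ro.from_matrix(R0.T@R).as_rotvec();d=p-p0
    n=int(np.ceil(max(np.linalg.norm(d)*1000/step,np.degrees(np.linalg.norm(w))/ang,1)))
    Rk=R0.copy();print('rows',n,'turn/row',(w/n).round(4))
    for k in range(n):
        print('  ',(Rk.T@d/n*1000).round(1).tolist());Rk=Rk@Ro.from_rotvec(w/n).as_matrix()
E
python3 - <<'E'
from h import *
p,R,s=pose();print(p,R.round(3),s['q'],s['time'],s['width'],nose_length() if callable(nose_length) else nose_length)
K,Rc,t=cal('wrist');c=-Rc.T@t;print('cam in tool',(R.T@(c-p)).round(4),(R.T@Rc.T).round(3),K[0,0])
P=frame(-1.8,30);top=np.array([.552,.049,.1536])
for sg in(1,-1):
    T=toolR(P,sg);print(sg);plan(top+P[:,2]*.19,T)
E
```

```text
[ 0.21923556 -0.63839623  0.30388287] [[ 0.946  0.325  0.   ]
 [ 0.325 -0.946  0.   ]
 [ 0.    -0.    -1.   ]] [-1.27690484e+00  2.63897924e-01  1.60399676e+00  2.11989545e-05
  1.27371834e+00 -3.69115465e-02] 1.55 1.0044165932267561 0.0726
cam in tool [ 0.0649 -0.0006 -0.0712] [[ 0.001 -0.966 -0.257]
 [ 1.     0.001  0.001]
 [-0.    -0.257  0.966]] 425.9436678574765
1
rows 19 turn/row [-0.0241  0.0166 -0.0621]
   [23.6, -30.3, -0.7]
   [25.5, -28.8, -1.1]
   [27.2, -27.1, -1.3]
   [28.9, -25.3, -1.5]
   [30.4, -23.4, -1.5]
   [31.8, -21.5, -1.6]
   [33.1, -19.4, -1.5]
   [34.3, -17.3, -1.4]
   [35.3, -15.1, -1.2]
   [36.2, -12.8, -1.0]
   [37.0, -10.5, -0.6]
   [37.5, -8.2, -0.2]
   [38.0, -5.9, 0.2]
   [38.3, -3.5, 0.7]
   [38.4, -1.2, 1.3]
   [38.4, 1.2, 2.0]
   [38.2, 3.5, 2.7]
   [37.8, 5.8, 3.4]
   [37.4, 8.0, 4.2]
-1
rows 19 turn/row [0.0183 0.0265 0.0991]
   [23.6, -30.3, -0.7]
   [20.5, -32.5, 0.4]
   [17.2, -34.3, 1.5]
   [13.7, -35.8, 2.6]
   [10.0, -37.0, 3.6]
   [6.2, -37.7, 4.5]
   [2.3, -38.0, 5.3]
   [-1.6, -37.9, 6.0]
   [-5.5, -37.5, 6.6]
   [-9.4, -36.6, 7.0]
   [-13.2, -35.3, 7.4]
   [-16.8, -33.7, 7.6]
   [-20.2, -31.7, 7.8]
   [-23.5, -29.4, 7.7]
   [-26.5, -26.8, 7.6]
   [-29.2, -23.9, 7.3]
   [-31.6, -20.8, 6.9]
   [-33.7, -17.4, 6.4]
   [-35.4, -13.9, 5.8]
```

Call:
step_arm --targets '[[[-0.024, 0.017, -0.062], [23.6, -30.3, -0.7], 85], [[-0.024, 0.017, -0.062], [25.5, -28.8, -1.1], 85], [[-0.024, 0.017, -0.062], [27.2, -27.1, -1.3], 85], [[-0.024, 0.017, -0.062], [28.9, -25.3, -1.5], 85], [[-0.024, 0.017, -0.062], [30.4, -23.4, -1.5], 85]]'

```text
time: 1.97
tool_pos: [0.282, -0.4551, 0.3077]
tcp_rot: [2.877, 0.96, 0.158]
wrist_force: [-0.1, 0.2, 0.8]
width: 0.999
grip_force: 0.0
```

Call:
step_arm --targets '[[[-0.024, 0.017, -0.062], [31.8, -21.5, -1.6], 85], [[-0.024, 0.017, -0.062], [33.1, -19.4, -1.5], 85], [[-0.024, 0.017, -0.062], [34.3, -17.3, -1.4], 85], [[-0.024, 0.017, -0.062], [35.3, -15.1, -1.2], 85], [[-0.024, 0.017, -0.062], [36.2, -12.8, -1.0], 85]]'

```text
time: 2.38
tool_pos: [0.3443, -0.2734, 0.3123]
tcp_rot: [2.591, 1.345, 0.302]
wrist_force: [1.1, -0.0, 0.2]
width: 0.99
grip_force: 0.0
```

Call:
step_arm --targets '[[[-0.024, 0.017, -0.062], [37.0, -10.5, -0.6], 85], [[-0.024, 0.017, -0.062], [37.5, -8.2, -0.2], 85], [[-0.024, 0.017, -0.062], [38.0, -5.9, 0.2], 85], [[-0.024, 0.017, -0.062], [38.3, -3.5, 0.7], 85], [[-0.024, 0.017, -0.062], [38.4, -1.2, 1.3], 85]]'

```text
time: 2.8
tool_pos: [0.4068, -0.0918, 0.3173]
tcp_rot: [2.252, 1.673, 0.43]
wrist_force: [0.3, 0.2, -0.1]
width: 0.996
grip_force: 0.0
```

Call:
step_arm --targets '[[[-0.024, 0.017, -0.062], [38.4, 1.2, 2.0], 85], [[-0.024, 0.017, -0.062], [38.2, 3.5, 2.7], 85], [[-0.024, 0.017, -0.062], [37.8, 5.8, 3.4], 85], [[-0.024, 0.017, -0.062], [37.4, 8.0, 4.2], 85], [[0, 0, 0], [0, 0, 0], 85]]'

```text
time: 3.22
tool_pos: [0.4574, 0.0579, 0.3212]
tcp_rot: [1.946, 1.903, 0.524]
wrist_force: [-0.6, -0.1, 0.2]
width: 0.993
grip_force: 0.0
```

```bash
python3 - <<'E'
from h import *
p,R,s=pose();print(p.round(4),np.round(s['q'],3),s['time'],s['wrist_force'])
P=frame(-1.8,30);top=np.array([.552,.049,.1536]);print('target',top+P[:,2]*.19,'rot err deg',np.degrees(Ro.from_matrix(R.T@toolR(P,1)).as_rotvec()).round(2))
save('wrist','w1.png')
for q in['old_relay_top','old_relay','socket0','filter_module','timer_relay']:
    print(q,[(round(d['score'],2),np.round(d['at'],1).tolist()[::-1]) for d in tip_of('wrist',q)[:4]])
print(proj('wrist',[top]))
E
```

```text
[0.4574 0.0579 0.3212] [ 0.105 -0.448  2.293 -0.081  0.772  0.17 ] 3.2167 [-0.58206351 -0.07702135  0.24620923]
target [0.45704688 0.05198402 0.31814483] rot err deg [ 0.3  -0.73  0.34]
old_relay_top [(0.7, [323.7, 247.2])]
old_relay [(0.7, [323.0, 226.0])]
socket0 []
filter_module [(0.95, [321.2, 167.8])]
timer_relay [(0.77, [325.4, 285.2])]
[[318.63213966 233.41532572]]
```

View pics/w1.png

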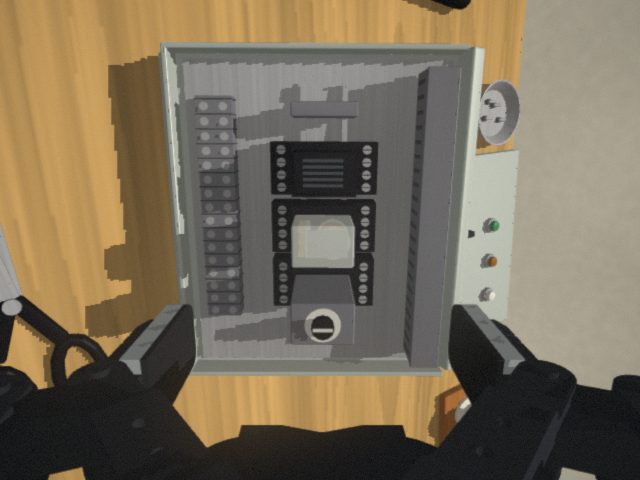

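The wrist view shows the clear failed relay's top at about (324,252). The filter above it at (322,170) is on the +y side, and the timer below it at (322,315) is on the -y side. The rim is nearly square to the tool.

```bash
cat >> h.py <<'E'
from scipy.optimize import minimize
def boxpts(z0=14,z1=58): return np.array([[x,y,z] for x in(-20,20) for y in(-14,14) for z in(z0,z1)])*1e-3
def sil(cam,X):
    c,Rc,t=cam;p=(c@(Rc@X.T+t[:,None])).T;p=p[:,:2]/p[:,2:]
    m=np.zeros((480,640),np.uint8);cv2.fillConvexPoly(m,cv2.convexHull((p*16).round().astype(np.int32)),1,shift=4);return m
def fit(masks,P,o0,yaw0,tilt,zfix=None,box=boxpts()):
    """masks: {cam:(cal,mask)}; params origin xyz(mm offsets), yaw deg"""
    def f(v):
        Q=frame(yaw0+v[3],tilt);X=box@Q.T+o0+v[:3]*1e-3;s=0
        for c,m in masks:
            a=sil(c,X);s+=1-(a&m).sum()/((a|m).sum())
        return s+1e-3*(v[:3]**2).sum()/9+1e-3*v[3]**2/4
    best=min((minimize(f,np.r_[d,0,0,y],method='Nelder-Mead',options=dict(initial_simplex=np.r_[d,0,0,y]+np.vstack([np.zeros(4),np.diag([4,4,4,3.])]),xatol=.05,fatol=1e-5)) for d in(0,3) for y in(0,2)),key=lambda r:r.fun)
    return best
E
python3 - <<'E'
from h import *
P=frame(-1.8,30);top=np.array([.5519,.0494,.1536]);o0=top-.058*P[:,2]
ms=[]
for n in('wrist','top','side'):
    if n!='wrist':read_camera(n)
    d=cut_out(n,'old_relay')[0];m=np.array(d['region']).astype(np.uint8);print(n,d['score'],np.round(d['extent']),m.sum());ms.append((cal(n),m))
for k in([0],[0,1,2]):
    r=fit([ms[i] for i in k],P,o0,-1.8,30);print(k,r.x.round(2),round(r.fun,3))
o=o0+r.x[:3]*1e-3;Q=frame(-1.8+r.x[3],30)
print('origin',o.round(4),'top',(o+.058*Q[:,2]).round(4))
np.savez('old.npz',o=o,Q=Q)
im=cv2.imread('pics/w1.png');mo=o+.014*Q[:,2]
def draw(pts,col):
    q=proj('wrist',mo+np.array(pts)*1e-3@Q.T);cv2.polylines(im,[(q*16).round().astype(np.int32)],True,col,1,shift=4)
rect=lambda x,y,z,dy:[(-x,-y+dy,z),(x,-y+dy,z),(x,y+dy,z),(-x,y+dy,z)]
for dy in(-44,0,44):draw(rect(23,19,0,dy),(0,255,0));draw(rect(39,19,-13.5,dy),(0,255,255))
draw(rect(20,14,44,0),(0,0,255));draw(rect(20,14,24,44),(0,0,255));draw(rect(20,14,62,-44),(0,0,255))
cv2.imwrite('pics/ov1.png',cv2.resize(im[120:360,220:420],(660,600),interpolation=cv2.INTER_CUBIC) if 0 else cv2.resize(im[120:360,180:480],(750,600),interpolation=cv2.INTER_CUBIC))
E
```

```text
wrist 0.71 [293. 211. 352. 269.] 3407
top 0.63 [235. 147. 364. 258.] 10925
side 0.86 [281. 225. 314. 256.] 500
[0] [  2.71 -10.34  -1.04  -0.55] 0.027
[0, 1, 2] [ 1.99 -9.84  0.1  -0.32] 1.176
origin [0.5829 0.0387 0.1035] top [0.5539 0.0397 0.1537]
```

View pics/ov1.png

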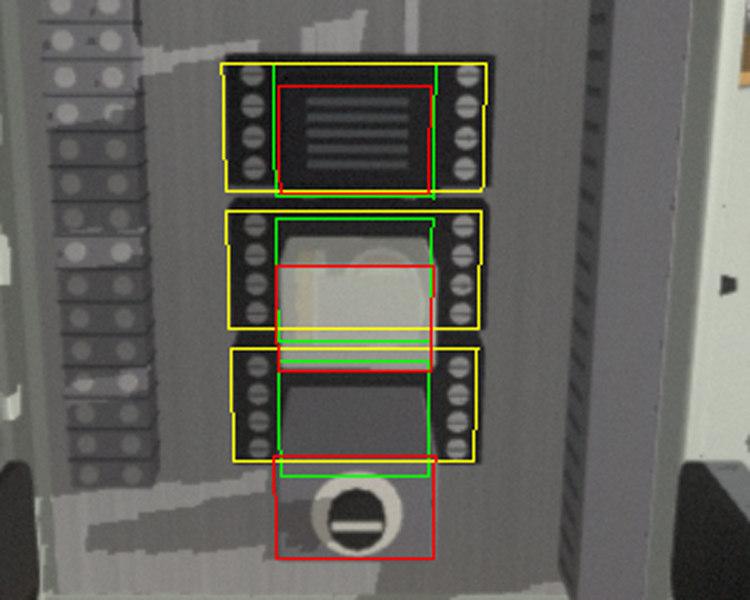

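```bash
python3 - <<'E'
from h import *
P=frame(-1.8,30);top=np.array([.5519,.0494,.1536]);o0=top-.058*P[:,2]
z=np.load('old.npz')
ms={}
for n in('wrist','side'):
    read_camera(n);d=cut_out(n,'old_relay')[0];ms[n]=(cal(n),np.array(d['region']).astype(np.uint8));print(n,d['score'],np.round(d['extent']))
for k in(['side'],['wrist','side']):
    r=fit([ms[i] for i in k],P,o0,-1.8,30);print(k,r.x.round(2),round(r.fun,3))
for nm,t in(('tri',top),('fit',z['o']+.058*z['Q'][:,2])):
    for n in('top','side','wrist'):print(nm,n,proj(n,[t]).round(1))
X=boxpts()@z['Q'].T+z['o']
# overlay all three
out=[]
for n,f,(x,y,w,h) in(('top','top.png',(255,175,80,60)),('side','side.png',(250,195,100,75))):
    im=cv2.imread('pics/'+f);s=400/w;im=cv2.resize(im[y:y+h,x:x+w],(400,300),interpolation=cv2.INTER_CUBIC)
    for col,o,Q in(((0,0,255),z['o'],z['Q']),((0,255,0),o0,P)):
        q=(proj(n,boxpts()@Q.T+o)-[x-.0,y-.0]+.5)*s
        for a in range(8):
            for b in(1,2,4):
                if not a&b:cv2.line(im,tuple(int(v) for v in q[a]),tuple(int(v) for v in q[a|b]),col,1)
    out.append(im)
cv2.imwrite('pics/ov2.png',np.hstack(out))
E
```

```text
wrist 0.87 [292. 198. 354. 258.]
side 0.67 [285. 224. 312. 255.]
['side'] [ 1.42 -2.63  3.31  1.52] 0.128
['wrist', 'side'] [ 0.72  1.39  7.13 -1.97] 0.221
tri top [[294.9 216.9]]
tri side [[302.1 237.3]]
tri wrist [[318.2 234.7]]
fit top [[299.7 216. ]]
fit side [[302.6 233.9]]
fit wrist [[321.4 248.8]]
```

View pics/ov2.png

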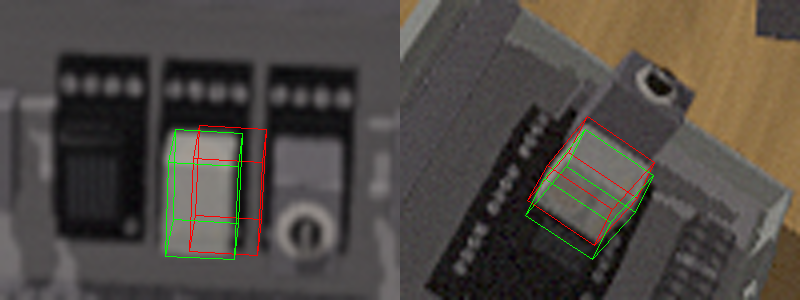

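The green box (triangulated) matches both fixed cameras. The first wrist frame was taken before the arm had settled, so I'll refit with a fresh one.

```bash
python3 - <<'E'
from h import *
P=frame(-1.8,30);top=np.array([.5519,.0494,.1556]);o0=top-.058*P[:,2]
p,R,s=pose();print(p.round(4),np.max(np.abs(s['joint_vel'])),s['time'],'rot err',np.degrees(Ro.from_matrix(R.T@toolR(P,1)).as_rotvec()).round(2))
c=cal('wrist');im=save('wrist','w2.png');d=cut_out('wrist','old_relay')[0]
K,Rc,t=c;print('cam in tool',(R.T@(-Rc.T@t-p)).round(4))
m=np.array(d['region']).astype(np.uint8);ms=[(c,m)];print(d['extent'])
r=fit(ms,P,o0,-1.8,30);print(r.x.round(2),round(r.fun,3))
read_camera('side');d=cut_out('side','old_relay')[0];ms.append((cal('side'),np.array(d['region']).astype(np.uint8)))
r=fit(ms,P,o0,-1.8,30);print(r.x.round(2),round(r.fun,3))
o=o0+r.x[:3]*1e-3;Q=frame(-1.8+r.x[3],30);np.savez('old.npz',o=o,Q=Q);print('o',o,'top',o+.058*Q[:,2])
im=cv2.imread('pics/w2.png');mo=o+.014*Q[:,2]
def draw(pts,col):
    q=proj('wrist',mo+np.array(pts)*1e-3@Q.T);cv2.polylines(im,[(q*16).round().astype(np.int32)],True,col,1,shift=4)
rect=lambda x,y,z,dy:[(-x,-y+dy,z),(x,-y+dy,z),(x,y+dy,z),(-x,y+dy,z)]
for dy in(-44,0,44):draw(rect(23,19,0,dy),(0,255,0));draw(rect(39,19,-13.5,dy),(0,255,255))
draw(rect(20,14,44,0),(0,0,255));draw(rect(20,14,24,44),(0,0,255));draw(rect(20,14,62,-44),(0,0,255))
cv2.imwrite('pics/ov3.png',cv2.resize(im[110:350,180:480],(750,600),interpolation=cv2.INTER_CUBIC))
E
```

```text
[0.4569 0.0515 0.3205] 0.0066118113069259165 3.9667 rot err [ 0.14 -0.31 -0.2 ]
cam in tool [ 0.0655  0.0003 -0.0712]
[292.8, 199.6, 359.7, 256.4]
[ 3.28 -0.49 -0.4  -1.11] 0.021
[ 2.48  0.23  1.48 -0.33] 0.262
o [0.58336454 0.04872287 0.10685289] top [0.55438456 0.04980023 0.15708237]
```

View pics/ov3.png

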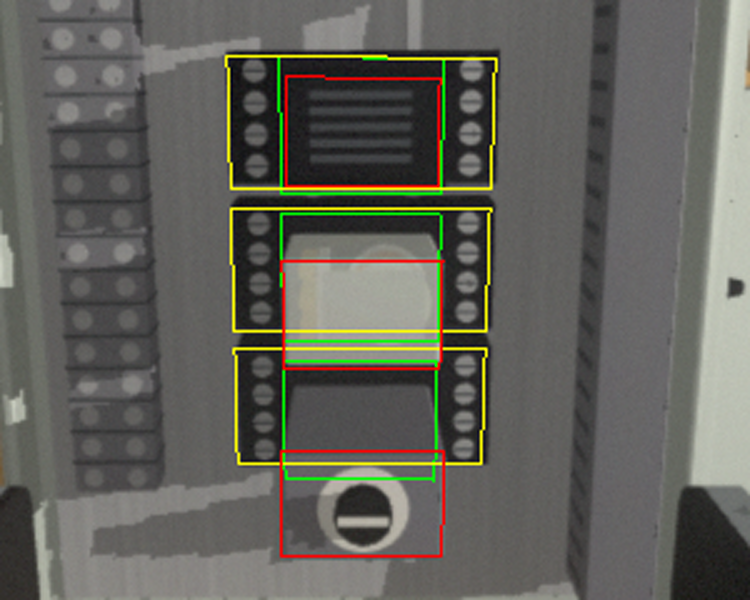

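The wireframe now lies on the sockets and relay to within about 1 mm. Next: the approach.

```bash
python3 - <<'E'
from h import *
z=np.load('old.npz');o=z['o'];Q=z['Q'];T=toolR(Q,1)
p,R,s=pose();print((T.T@(o+.092*Q[:,2]-p)*1000).round(1),np.degrees(Ro.from_matrix(R.T@T).as_rotvec()).round(2))
plan(o+.090*Q[:,2],T,step=20)
E
```

```text
[  1.5   2.7 156.3] [ 0.14 -0.5   0.13]
rows 8 turn/row [ 0.0003 -0.0011  0.0003]
   [0.0, 0.3, 19.8]
   [0.0, 0.3, 19.8]
   [0.1, 0.3, 19.8]
   [0.1, 0.3, 19.8]
   [0.1, 0.3, 19.8]
   [0.1, 0.3, 19.8]
   [0.1, 0.3, 19.8]
   [0.2, 0.3, 19.8]
```

Call:
step_arm --targets '[[[0.001, -0.003, 0.001], [0.5, 1, 30], 62], [[0.001, -0.003, 0.001], [0.5, 1, 30], 62], [[0, -0.003, 0], [0.5, 0.7, 30], 62], [[0, 0, 0], [0, 0, 30], 62], [[0, 0, 0], [0, 0, 20], 62]]'

```text
time: 4.58
tool_pos: [0.5293, 0.0513, 0.1981]
tcp_rot: [1.959, 1.889, 0.503]
wrist_force: [-0.4, -0.1, 0.8]
width: 0.725
grip_force: 0.0
```

Call:
step_arm --targets '[[[0, 0, 0], [0, 0, 10], 62], [[0, 0, 0], [0, 0, 8], 62], [[0, 0, 0], [0, 0, 0], 62], [[0, 0, 0], [0, 0, 0], 62]]'

```text
time: 4.92
tool_pos: [0.5387, 0.0509, 0.1857]
tcp_rot: [1.958, 1.887, 0.506]
wrist_force: [-0.6, 0.4, 0.0]
width: 0.729
grip_force: 0.0
```

```bash
python3 - <<'E'
from h import *
z=np.load('old.npz');o=z['o'];Q=z['Q'];T=toolR(Q,1)
p,R,s=pose();print((T.T@(o+.090*Q[:,2]-p)*1000).round(1),np.degrees(Ro.from_matrix(R.T@T).as_rotvec()).round(2),s['wrist_force'],s['width'],s['time'])
save('wrist','w3.png')
E
```

```text
[-0.5 -0.7  0.7] [0.06 0.02 0.02] [-0.60753222  0.37019933  0.04021948] 0.7289400663609997 4.9167
```

View pics/w3.png

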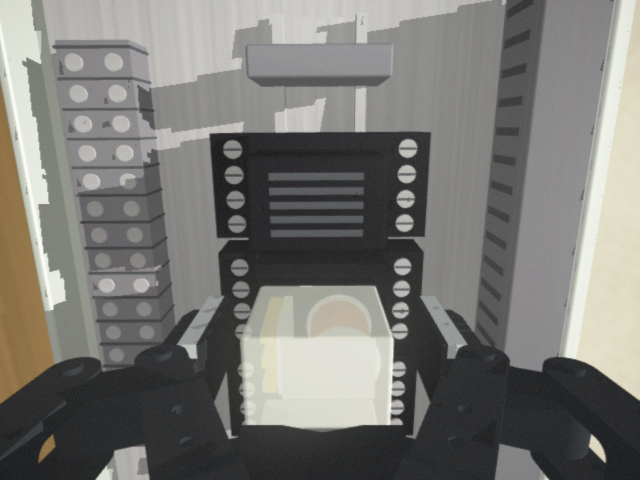

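The fingers straddle the relay, with pads at columns 222 and 428 and the case from 243 to 394. I'll close now.

Call:
step_arm --targets '[[[0, 0, 0], [0, 1, 0], 35], [[0, 0, 0], [0, 0, 0], 35], [[0, 0, 0], [0, 0, 0], 35], [[0, 0, 0], [0, 0, 0], 35], [[0, 0, 0], [0, 0, 0], 35]]' --grip_force 40

```text
time: 5.38
tool_pos: [0.5389, 0.0509, 0.1867]
tcp_rot: [1.958, 1.887, 0.506]
wrist_force: [-5.6, 0.6, 3.9]
width: 0.465
grip_force: 40.6
```

```bash
python3 - <<'E'
from h import *
z=np.load('old.npz');o=z['o'];Q=z['Q'];T=toolR(Q,1)
c=cal('wrist');p,R,s=pose();im=save('wrist','w4.png')
d=cut_out('wrist','old_relay')[0]
print(d['score'],d['extent'],tip_of('wrist','old_relay_top'))
print(p.tolist(),s['tcp_rot'],np.round(s['q'],3),s['wrist_force'],s['width'],s['grip_force'],s['time'],np.abs(s['joint_vel']).max())
np.savez('grasp_old.npz',p=p,R=R,m=np.array(d['region']))
E
```

```text
0.89 [247.3, 274.9, 396.5, 428.7] [{'at': [383.0, 321.1], 'score': 0.82}]
[0.5388603862374121, 0.05085134621363839, 0.1867469267650669] [1.95781392 1.88664586 0.50606171] [ 0.077 -0.1    2.305 -0.142  0.419  0.229] [-5.57799656  0.55496109  3.92385859] 0.4645508231723012 40.60924708843231 5.3833 0.002321505932924679
```

Call:
step_arm --targets '[[[0, 0, 0], [0, 0, -6], 35], [[0, 0, 0], [0, 0, -12], 35], [[0, 0, 0], [0, 0, -22], 35], [[0, 0, 0], [0, 0, -40], 35], [[0, 0, 0], [0, 0, -40], 35]]'

```text
time: 5.95
tool_pos: [0.4775, 0.053, 0.2895]
tcp_rot: [1.96, 1.889, 0.503]
wrist_force: [1.1, 0.4, -0.9]
width: 0.462
grip_force: 40.5
```

```bash
python3 - <<'E'
from h import *
p,R,s=pose();print(p,s['width'],s['grip_force'],s['wrist_force'],s['time'])
T=toolR(frame(-20),1)
plan(np.array([.48,-.332,.20]),T,step=38)
save('wrist','w5.png');print([ (q,[(d['score'],d['extent']) for d in look_for('wrist',q)]) for q in('timer_relay','filter_module','old_relay')])
E
```

```text
[0.47746529 0.05296124 0.28950341] 0.4617601465629708 40.521780252456665 [ 1.05485991  0.43118168 -0.91575646] 5.95
rows 11 turn/row [ 0.047  -0.0073  0.0277]
   [-35.0, -2.7, 7.8]
   [-35.0, -1.4, 8.2]
   [-34.9, -0.0, 8.5]
   [-34.8, 1.3, 8.7]
   [-34.7, 2.7, 8.9]
   [-34.6, 4.1, 9.0]
   [-34.4, 5.5, 9.0]
   [-34.1, 6.8, 8.9]
   [-33.8, 8.2, 8.8]
   [-33.5, 9.6, 8.7]
   [-33.2, 10.9, 8.4]
[('timer_relay', []), ('filter_module', [(0.95, [285.9, 141.2, 357.3, 188.1])]), ('old_relay', [(0.9, [246.2, 272.0, 395.5, 429.8])])]
```

Call:
step_arm --targets '[[[0.047, -0.007, 0.028], [-35, 1.3, 0.8], 35], [[0.047, -0.007, 0.028], [-35, 2.6, 1.2], 35], [[0.047, -0.007, 0.028], [-35, 3.5, 1.3], 35], [[0.047, -0.007, 0.028], [-34.8, 1.3, 8.7], 35], [[0.047, -0.007, 0.028], [-34.7, 2.7, 8.9], 35]]'

```text
time: 6.57
tool_pos: [0.4805, -0.1238, 0.2717]
tcp_rot: [2.249, 1.869, 0.294]
wrist_force: [0.7, -0.3, -1.3]
width: 0.461
grip_force: 40.5
```

Call:
step_arm --targets '[[[0.047, -0.007, 0.028], [-34.6, 4.1, 9], 35], [[0.047, -0.007, 0.028], [-34.4, 5.5, 9], 35], [[0.047, -0.007, 0.028], [-34.1, 6.8, 8.9], 35], [[0.047, -0.007, 0.028], [-33.8, 8.2, 8.8], 35], [[0.047, -0.007, 0.028], [-33.5, 9.6, 8.7], 35]]'

```text
time: 6.98
tool_pos: [0.4811, -0.2986, 0.229]
tcp_rot: [2.528, 1.816, 0.056]
wrist_force: [1.7, -0.4, -0.9]
width: 0.46
grip_force: 40.5
```

Call:
step_arm --targets '[[[0.047, -0.007, 0.028], [-33.2, 10.9, 8.4], 35], [[0, 0, 0], [0, 0, 10], 35], [[0, 0, 0], [0, 0, 0], 35]]'

```text
time: 7.23
tool_pos: [0.4808, -0.3327, 0.2085]
tcp_rot: [-2.57, -1.791, -0.005]
wrist_force: [-0.3, 0.3, -1.5]
width: 0.467
grip_force: 40.7
```

```bash
python3 - <<'E'
from h import *
p,R,s=pose();print(p,R.round(3),s['width'],s['grip_force'],s['wrist_force'],s['time'])
print((R.T@(np.array([.48,-.332,.13])-p)*1000).round(1))
c=cal('wrist');im=save('wrist','w6.png')
for q in('tub','old_relay'):print(q,[(d['score'],d['extent']) for d in look_for('wrist',q)])
im=save('top','t6.png');print([(d['score'],d['extent']) for d in look_for('top','old_relay')], proj('top',[p-[0,0,.09]]))
E
```

```text
[ 0.48083338 -0.33266135  0.20845434] [[ 0.346  0.938 -0.002]
 [ 0.938 -0.346  0.009]
 [ 0.008 -0.005 -1.   ]] 0.4674215774254787 40.73904812335968 [-0.3443469   0.2898755  -1.45348678] 7.2333
[-0.3 -0.6 78.5]
tub [(0.82, [154.0, 98.6, 512.9, 348.7]), (0.67, [615.0, 0.0, 638.3, 101.9])]
old_relay [(0.76, [247.2, 270.4, 396.4, 429.3])]
[(0.5, [468.4, 242.6, 488.9, 259.4])] [[476.04638881 257.37942415]]
```

Call:
step_arm --targets '[[[0, 0, 0], [0, 0, 35], 35], [[0, 0, 0], [0, 0, 30], 35], [[0, 0, 0], [0, 0, 10], 35], [[0, 0, 0], [0, 0, 0], 35], [[0, 0, 0], [0, 0, 0], 58]]'

```text
time: 7.9
tool_pos: [0.4827, -0.3311, 0.139]
tcp_rot: [-2.573, -1.8, -0.009]
wrist_force: [-0.1, 0.3, 1.4]
width: 0.592
grip_force: 0.0
```

Call:
step_arm --targets '[[[0, 0, 0], [0, 0, 0], 58], [[0, 0, 0], [0, 0, 0], 58], [[0, 0, 0], [0, 0, -25], 58], [[0, 0, 0], [0, 0, -40], 62], [[0, 0, 0], [0, 0, -41], 62]]'

```text
time: 8.32
tool_pos: [0.4817, -0.3317, 0.2455]
tcp_rot: [-2.573, -1.798, -0.008]
wrist_force: [0.9, -1.0, -0.3]
width: 0.725
grip_force: 0.0
```

Call:
step_arm --targets '[[[0, 0, 0], [0, 0, -41], 62], [[0, 0, 0], [0, 0, 0], 62]]'

```text
time: 8.48
tool_pos: [0.4863, -0.3355, 0.2983]
tcp_rot: [2.56, 1.789, 0.018]
wrist_force: [2.2, -0.5, 1.8]
width: 0.725
grip_force: 0.0
```

```bash
python3 - <<'E'
from h import *
p,R,s=pose();print(p,s['width'],s['grip_force'],s['wrist_force'],s['time'])
im=save('top','t7.png');save('side','s7.png');print([(d['score'],d['extent']) for d in look_for('side','old_relay')])
save('wrist','w7.png');print([(d['score'],d['extent']) for q in('old_relay','tub') for d in look_for('wrist',q)])
a=cv2.imread('pics/w7.png');b=cv2.imread('pics/s7.png')[140:230,310:430]
cv2.imwrite('pics/v7.png',np.hstack([cv2.resize(a,(400,300)),cv2.resize(b,(400,300))]))
# rows to view pose above the spare relay, tool vertical, yaw 0
n=np.array([.4757,.3167,0]);plan(np.array([n[0],n[1],.29]),toolR(frame(2),1),step=41)
E
```

```text
[ 0.48626027 -0.33551648  0.29834815] 0.7254205063924078 0.0 [ 2.16363519 -0.47938504  1.82197552] 8.4833
[(0.58, [359.7, 169.4, 375.4, 183.6])]
[(0.88, [294.0, 190.5, 348.2, 239.5]), (0.84, [194.0, 107.4, 457.2, 355.7])]
rows 16 turn/row [ 0.     -0.0004 -0.0241]
   [37.9, -14.3, -0.1]
   [38.3, -13.3, -0.2]
   [38.6, -12.4, -0.2]
   [38.9, -11.5, -0.2]
   [39.1, -10.5, -0.2]
   [39.4, -9.6, -0.2]
   [39.6, -8.6, -0.2]
   [39.8, -7.7, -0.3]
   [40.0, -6.7, -0.3]
   [40.1, -5.8, -0.3]
   [40.2, -4.8, -0.3]
   [40.3, -3.8, -0.3]
   [40.4, -2.8, -0.3]
   [40.5, -1.9, -0.3]
   [40.5, -0.9, -0.4]
   [40.5, 0.1, -0.4]
```

View pics/v7.png

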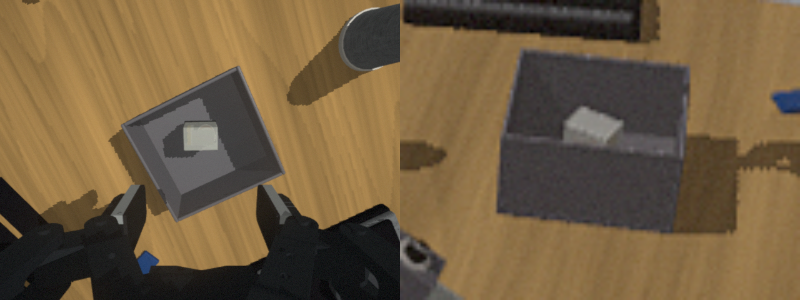

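The failed relay lies upright in the tub (left panel about (200,137)). Now to the spare.

Call:
step_arm --targets '[[[0, 0, -0.024], [38, -14, 0], 62], [[0, 0, -0.024], [38.3, -13.3, 0], 62], [[0, 0, -0.024], [38.6, -12.4, 0], 62], [[0, 0, -0.024], [38.9, -11.5, 0], 62], [[0, 0, -0.024], [39.1, -10.5, 0], 62]]'

```text
time: 9.2
tool_pos: [0.4794, -0.1278, 0.2842]
tcp_rot: [-2.459, -1.948, -0.006]
wrist_force: [1.0, 0.2, -0.6]
width: 0.724
grip_force: 0.0
```

Call:
step_arm --targets '[[[0, 0, -0.024], [39.4, -9.6, 0], 62], [[0, 0, -0.024], [39.6, -8.6, 0], 62], [[0, 0, -0.024], [39.8, -7.7, 0], 62], [[0, 0, -0.024], [40, -6.7, 0], 62], [[0, 0, -0.024], [40.1, -5.8, 0], 62]]'

```text
time: 9.62
tool_pos: [0.4778, 0.0748, 0.2853]
tcp_rot: [-2.338, -2.094, -0.005]
wrist_force: [1.8, -0.2, 0.8]
width: 0.726
grip_force: 0.0
```

Call:
step_arm --targets '[[[0, 0, -0.024], [40.2, -4.8, 0], 62], [[0, 0, -0.024], [40.3, -3.8, 0], 62], [[0, 0, -0.024], [40.4, -2.8, 0], 62], [[0, 0, -0.024], [40.5, -1.9, 0], 62], [[0, 0, -0.024], [40.5, -0.9, 0], 62]]'

```text
time: 10.03
tool_pos: [0.4764, 0.2772, 0.2859]
tcp_rot: [-2.209, -2.232, -0.004]
wrist_force: [1.1, 0.1, 0.8]
width: 0.723
grip_force: 0.0
```

Call:
step_arm --targets '[[[0, 0, -0.024], [40.5, 0, 0], 62], [[0, 0, 0], [0, 0, 0], 62], [[0, 0, 0], [0, 0, 0], 62], [[0, 0, 0], [0, 0, 0], 62], [[0, 0, 0], [0, 0, 0], 62]]'

```text
time: 10.45
tool_pos: [0.477, 0.3147, 0.2869]
tcp_rot: [-2.185, -2.256, -0.005]
wrist_force: [0.2, -1.1, -0.0]
width: 0.724
grip_force: 0.0
```

```bash
python3 - <<'E'
from h import *
p,R,s=pose();c=cal('wrist');print(p,np.abs(s['joint_vel']).max(),s['time'],np.round(s['q'],3))
save('wrist','w8.png');ds=cut_out('wrist','new_relay')
o0=np.array([.4757,.3167,.004])
print(proj('wrist',[o0+[0,0,.058]]))
for d in ds[:4]:
    m=np.array(d['region']).astype(np.uint8);print(round(d['score'],2),np.round(d['extent']),m.sum())
d=min(ds,key=lambda d:np.hypot(*(np.array(d['extent'])[[0,1]]+np.array(d['extent'])[[2,3]]-2*proj('wrist',[o0+[0,0,.04]])[0])))
m=np.array(d['region']).astype(np.uint8);r=fit([(c,m)],None,o0,0,0);print(r.x.round(2),r.fun)
o=o0+r.x[:3]*1e-3;Q=frame(r.x[3]);np.savez('new.npz',o=o,Q=Q);print(o)
im=cv2.imread('pics/w8.png');X=proj('wrist',boxpts()@Q.T+o)
for a in range(8):
    for b in(1,2,4):
        if not a&b:cv2.line(im,tuple(int(round(v)) for v in X[a]),tuple(int(round(v)) for v in X[a|b]),(0,0,255),1)
x,y=X.mean(0).astype(int);cv2.imwrite('pics/ov8.png',cv2.resize(im[max(0,y-120):y+120,x-160:x+160],(800,600),interpolation=cv2.INTER_CUBIC))
E
```

```text
[0.47698817 0.31467654 0.28689515] 0.013962334903104662 10.45 [5.390e-01 7.900e-02 1.851e+00 1.000e-03 1.209e+00 5.070e-01]
[[318.47341863 220.85513401]]
0.87 [ 76. 120. 166. 184.] 3745
0.82 [290. 186. 344. 231.] 2499
0.67 [ 80. 235. 157. 289.] 3419
[ 0.31  3.69 -9.66 -0.91] 0.043503878001534796
[ 0.4760076   0.32039221 -0.00565752]
```

View pics/ov8.png

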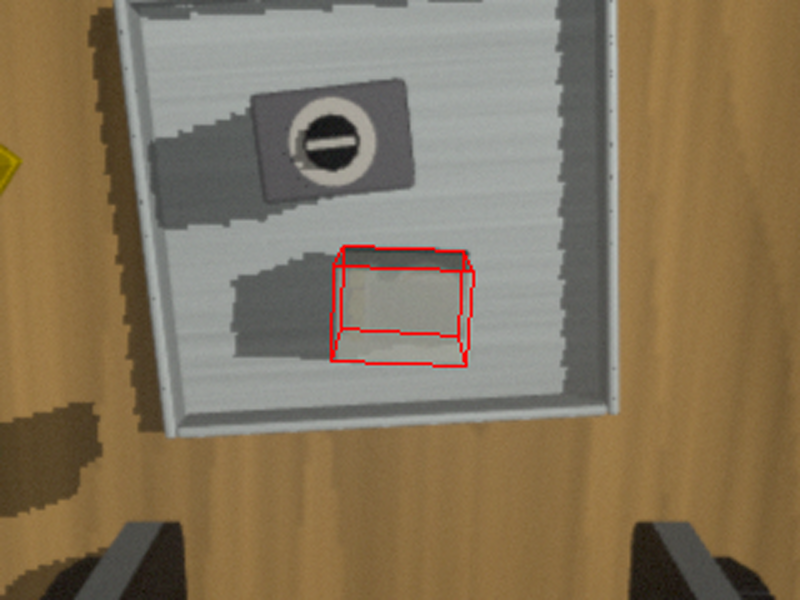

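The overlay sits on the clear spare relay, with its top face at about (400,317) in the crop and the timer beside it at (333,140). Its height came out low, so I'll refit with the tray-floor height fixed.

```bash
cat >> h.py <<'E'
def fitz(c,m,o0,yaw0):
    def f(v):
        X=boxpts()@frame(yaw0+v[2]).T+o0+np.r_[v[:2],0]*1e-3;a=sil(c,X);return 1-(a&m).sum()/(a|m).sum()
    return min((minimize(f,[d,d,y],method='Nelder-Mead',options=dict(initial_simplex=np.array([d,d,y])+np.vstack([np.zeros(3),np.diag([4,4,3.])]))) for d in(0,3) for y in(-2,0,2)),key=lambda r:r.fun)
E
python3 - <<'E'
from h import *
p,R,s=pose();c=cal('wrist');read_camera('wrist')
d=[d for d in cut_out('wrist','new_relay') if 250<d['extent'][0]<320][0]
m=np.array(d['region']).astype(np.uint8);o0=np.array([.476,.318,.004]);r=fitz(c,m,o0,-1);print(r.x.round(2),r.fun,d['extent'])
o=o0+np.r_[r.x[:2],0]*1e-3;Q=frame(-1+r.x[2]);np.savez('new.npz',o=o,Q=Q);print(o)
T=toolR(Q,1);print(np.degrees(Ro.from_matrix(R.T@T).as_rotvec()).round(2));plan(o+[0,0,.093],T,step=30)
E
```

```text
[-0.1   4.22  2.81] 0.06428571428571428 [290.5, 187.4, 346.7, 231.7]
[0.4759033  0.32221694 0.004     ]
[ 0.17 -0.2  -0.03]
rows 7 turn/row [ 0.0005 -0.0006 -0.0001]
   [1.0, -0.3, 27.3]
   [1.0, -0.3, 27.3]
   [1.0, -0.3, 27.3]
   [1.0, -0.3, 27.3]
   [1.0, -0.3, 27.3]
   [1.0, -0.2, 27.3]
   [1.1, -0.2, 27.3]
```

Call:
step_arm --targets '[[[0, 0, 0], [1, 0, 30], 62], [[0, 0, 0], [2, 0, 35], 62], [[0, 0, 0], [2, 0, 35], 62], [[0, 0, 0], [0, 0, 30], 62], [[0, 0, 0], [0, 0, 0], 62]]'

```text
time: 11.07
tool_pos: [0.4737, 0.3183, 0.1513]
tcp_rot: [-2.184, -2.254, 0.01]
wrist_force: [-1.5, -1.6, 0.0]
width: 0.732
grip_force: 0.0
```

Call:
step_arm --targets '[[[0, 0, 0], [0, 0, 0], 62], [[0, 0, 0], [0, 0, 0], 62]]'

```text
time: 11.23
tool_pos: [0.4788, 0.3217, 0.1599]
tcp_rot: [2.185, 2.257, 0.012]
wrist_force: [0.9, 0.1, 0.9]
width: 0.727
grip_force: 0.0
```

```bash
python3 - <<'E'
from h import *
p,R,s=pose();c=cal('wrist');print(p,s['time']);save('wrist','w9.png')
ds=cut_out('wrist','new_relay');o0=np.array([.476,.321,.004])
for d in ds:print(round(d['score'],2),np.round(d['extent']))
q=proj('wrist',[o0+[0,0,.05]])[0]
d=min(ds,key=lambda d:abs((d['extent'][0]+d['extent'][2])/2-q[0])+abs((d['extent'][1]+d['extent'][3])/2-q[1]))
m=np.array(d['region']).astype(np.uint8);r=fitz(c,m,o0,0);print(r.x.round(2),r.fun)
o=o0+np.r_[r.x[:2],0]*1e-3;Q=frame(r.x[2]);np.savez('new.npz',o=o,Q=Q);print(o)
im=cv2.imread('pics/w9.png');X=proj('wrist',boxpts()@Q.T+o)
for a in range(8):
    for b in(1,2,4):
        if not a&b:cv2.line(im,tuple(int(round(v)) for v in X[a]),tuple(int(round(v)) for v in X[a|b]),(0,0,255),1)
x,y=X.mean(0).astype(int);print(x,y);cv2.imwrite('pics/ov9.png',cv2.resize(im[y-90:y+90,x-120:x+120],(800,600),interpolation=cv2.INTER_CUBIC))
T=toolR(Q,1);print(np.degrees(Ro.from_matrix(R.T@T).as_rotvec()).round(2));plan(o+[0,0,.093],T,step=30)
E
```

```text
[0.47878335 0.32170805 0.15989872] 11.2333
0.97 [  0. 130.  77. 235.]
0.91 [102. 443. 149. 480.]
0.57 [  0. 303.  68. 401.]
0.56 [266. 233. 362. 318.]
0.25 [582. 327. 636. 345.]
[0.26 1.25 1.77] 0.06167672042348882
[0.476261   0.32225247 0.004     ]
312 272
[ 0.33 -0.3   0.07]
rows 3 turn/row [ 0.0028 -0.0022  0.0005]
   [-0.2, -1.3, 21.4]
   [-0.1, -1.2, 21.4]
   [-0.1, -1.1, 21.4]
```

View pics/ov9.png

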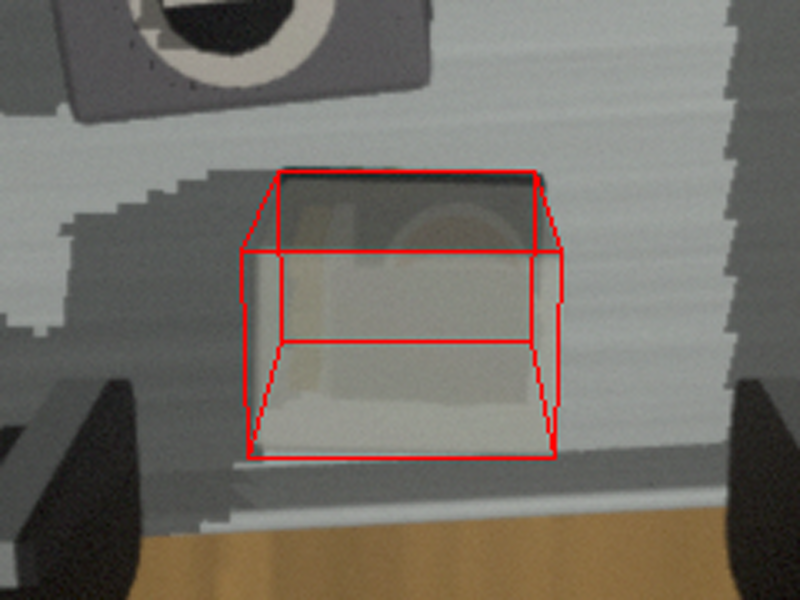

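The spare is centred between the fingers, its top face at crop (403,355), turned about 2 degrees clockwise from the tool. That was my last picture view, and I have gone one over the allowance of ten. From here I check by numbers only.

Call:
step_arm --targets '[[[0.003, -0.003, 0.01], [0, -1.2, 22], 62], [[0.003, -0.002, 0.01], [0, -1.2, 21], 62], [[0, 0, 0], [0, -1.2, 15], 62], [[0, 0, 0], [0, 0, 5], 62], [[0, 0, 0], [0, 0, 0], 62]]'

```text
time: 11.75
tool_pos: [0.4742, 0.3216, 0.0954]
tcp_rot: [-2.206, -2.235, 0.003]
wrist_force: [-0.3, -0.3, -0.1]
width: 0.727
grip_force: 0.0
```

Call:
step_arm --targets '[[[0, 0, 0], [0, 0, 0], 62], [[0, 0, 0], [0, 0, 0], 62]]'

```text
time: 11.92
tool_pos: [0.4755, 0.3224, 0.0972]
tcp_rot: [-2.207, -2.236, -0.002]
wrist_force: [0.2, 0.1, -0.8]
width: 0.729
grip_force: 0.0
```

```bash
python3 - <<'E'
from h import *
p,R,s=pose();c=cal('wrist');print(p,s['time'],s['wrist_force'],'tilt',R[:,2].round(4),np.abs(s['joint_vel']).max());save('wrist','w10.png')
g=np.load('grasp_old.npz');mo=g['m'].astype(np.uint8)
for d in cut_out('wrist','new_relay'):
    print(round(d['score'],2),np.round(d['extent'],1))
print(tip_of('wrist','new_relay_top')[:2],'old mask',cv2.boundingRect(mo))
E
```

```text
[0.47547905 0.32239285 0.09716514] 11.9167 [ 0.17477002  0.12571542 -0.81253269] tilt [ 8.e-04  1.e-03 -1.e+00] 0.003692387984056503
0.79 [251.5 268.8 394.7 411.7]
[{'at': [370.4, 320.0], 'score': 0.9}] old mask (246, 277, 152, 151)
```

```bash
python3 - <<'E'
from h import *
p,R,s=pose();K,Rc,t=cal('wrist');read_camera('wrist');d=cut_out('wrist','new_relay')[0];mn=np.array(d['region']).astype(np.uint8)
g=np.load('grasp_old.npz');mo=g['m'].astype(np.uint8)
Rt=Rc@R;tt=Rc@p+t  # tool->cam
B=boxpts()  # relay axes in tool: relay x->tool y, y->tool x, z-> -tool z
def f(v,m):
    X=B@Ro.from_euler('z',v[3],degrees=True).as_matrix().T
    X=np.c_[X[:,1],X[:,0],-X[:,2]]+np.r_[v[0],v[1],v[2]]*1e-3
    a=sil((K,Rt,tt),X);a[405:]=0;mm=m.copy();mm[405:]=0
    return 1-(a&mm).sum()/(a|mm).sum()+2e-4*(v[2]-92)**2/9
for n,m in(('old',mo),('new',mn)):
    best=min((minimize(f,[0,0,z0,y0],args=(m,),method='Nelder-Mead',options=dict(initial_simplex=np.array([0,0,z0,y0])+np.vstack([np.zeros(4),np.diag([3,3,4,3.])]))) for z0 in(86,92,96) for y0 in(-1,1)),key=lambda r:r.fun)
    print(n,best.x.round(2),round(best.fun,4))
E
```

```text
old [-1.32 -0.22 88.78  0.13] 0.0102
new [-1.24  0.8  95.37 -0.39] 0.0161
```

Call:
step_arm --targets '[[[0, 0, 0], [0, 0.8, 1], 35], [[0, 0, 0], [0, 0, 0], 35], [[0, 0, 0], [0, 0, 0], 35], [[0, 0, 0], [0, 0, 0], 35], [[0, 0, 0], [0, 0, 0], 35]]' --grip_force 50

```text
time: 12.58
tool_pos: [0.4752, 0.3217, 0.0944]
tcp_rot: [-2.206, -2.235, 0.003]
wrist_force: [-0.1, -0.3, 2.0]
width: 0.458
grip_force: 50.3
```

Call:
step_arm --targets '[[[0, 0, 0], [0, 0, -5], 35], [[0, 0, 0], [0, 0, -10], 35], [[0, 0, 0], [0, 0, -25], 35], [[0, 0, 0], [0, 0, -40], 35], [[0, 0, 0], [0, 0, -40], 35]]'

```text
time: 13.0
tool_pos: [0.4737, 0.3208, 0.2141]
tcp_rot: [-2.206, -2.234, 0.01]
wrist_force: [0.9, 1.6, -0.9]
width: 0.462
grip_force: 50.5
```

Call:
step_arm --targets '[[[0, 0, 0], [0, 0, -40], 35], [[0, 0, 0], [0, 0, -40], 35], [[0, 0, 0], [0, 0, -10], 35], [[0, 0, 0], [0, 0, 0], 35], [[0, 0, 0], [0, 0, 0], 35]]'

```text
time: 13.42
tool_pos: [0.4753, 0.3217, 0.3048]
tcp_rot: [-2.207, -2.235, 0.001]
wrist_force: [0.3, -0.8, -1.0]
width: 0.467
grip_force: 50.5
```

```bash
cat >> h.py <<'E'
def inhand(m):
    p,R,s=pose();K,Rc,t=cal('wrist');Rt=Rc@R;tt=Rc@p+t;B=boxpts()
    def f(v):
        X=B@Ro.from_euler('zx',v[3:],degrees=True).as_matrix().T
        X=np.c_[X[:,1],X[:,0],-X[:,2]]+v[:3]*1e-3
        a=sil((K,Rt,tt),X);a[405:]=0;mm=m.copy();mm[405:]=0
        return 1-(a&mm).sum()/(a|mm).sum()+2e-4*(v[2]-92)**2/9+1e-4*v[4]**2
    return min((minimize(f,[0,0,z0,y0,0],method='Nelder-Mead',options=dict(maxiter=600,initial_simplex=np.array([0,0,z0,y0,0])+np.vstack([np.zeros(5),np.diag([3,3,4,3.,3])]))) for z0 in(88,94) for y0 in(-1,1)),key=lambda r:r.fun)
E
python3 - <<'E'
from h import *
p,R,s=pose();print(p,s['width'],s['grip_force'],s['wrist_force'],s['time'])
save('wrist','w11.png')
for d in cut_out('wrist','new_relay')[:3]:
    print(round(d['score'],2),np.round(d['extent'],1))
    if d['extent'][2]-d['extent'][0]>120:
        m=np.array(d['region']).astype(np.uint8);r=inhand(m);print('new',r.x.round(2),r.fun);np.savez('grasp_new.npz',v=r.x,m=m)
m=np.load('grasp_old.npz')['m'].astype(np.uint8);r=inhand(m);print('old',r.x.round(2),r.fun)
print([(d['score'],d['extent']) for d in look_for('wrist','spare_timer')])
g=np.load('grasp_old.npz');n=g['R'][:,2]
# pre-insert: above the socket by 110 mm along the axis, lag-free target
plan(g['p']-n*.125,g['R'],step=38)
E
```

```text
[0.47527886 0.32173994 0.30477181] 0.467149928454684 50.46367406845093 [ 0.29204236 -0.77618851 -1.0173856 ] 13.4167
0.95 [100.3 243.2 170.4 291.1]
0.85 [248.6 268.3 393.6 417.4]
new [ 0.64 -0.17 93.32  0.6   3.45] 0.013616557180006034
0.81 [175.9 311.4 217.4 359.6]
old [-0.69 -0.28 88.9  -0.26  1.79] 0.005458408440023431
[(0.75, [267.0, 133.4, 329.7, 179.7])]
rows 8 turn/row [-0.0664 -0.0012  0.0062]
   [-33.5, -0.1, 0.9]
   [-33.5, 0.0, 0.9]
   [-33.5, 0.1, 1.0]
   [-33.5, 0.3, 1.0]
   [-33.5, 0.4, 1.1]
   [-33.5, 0.6, 1.2]
   [-33.4, 0.7, 1.2]
   [-33.4, 0.8, 1.3]
```

Call:
step_arm --targets '[[[-0.066, -0.001, 0.006], [-33.5, 0, 1], 35], [[-0.066, -0.001, 0.006], [-33.5, 0, 1], 35], [[-0.066, -0.001, 0.006], [-33.5, 0, 1], 35], [[-0.066, -0.001, 0.006], [-33.5, 0.3, 1], 35], [[-0.066, -0.001, 0.006], [-33.5, 0.4, 1], 35]]'

```text
time: 13.98
tool_pos: [0.4755, 0.1527, 0.2966]
tcp_rot: [2.059, 2.026, 0.33]
wrist_force: [0.4, 0.8, -0.7]
width: 0.463
grip_force: 50.6
```

Call:
step_arm --targets '[[[-0.066, -0.001, 0.006], [-33.5, 0.6, 1], 35], [[-0.066, -0.001, 0.006], [-33.5, 0.7, 1.2], 35], [[-0.066, -0.001, 0.006], [-33.5, 0.8, 1.3], 35], [[0, 0, 0], [0, 0, 0], 35], [[0, 0, 0], [0, 0, 0], 35]]'

```text
time: 14.4
tool_pos: [0.4756, 0.0517, 0.2937]
tcp_rot: [1.965, 1.887, 0.506]
wrist_force: [0.5, -0.2, -0.6]
width: 0.463
grip_force: 50.6
```

Call:
step_arm --targets '[[[0, 0, 0], [0, 0, 0], 35], [[0, 0, 0], [0, 0, 0], 35], [[0, 0, 0], [0, 0, 0], 35]]'

```text
time: 14.65
tool_pos: [0.4782, 0.0549, 0.297]
tcp_rot: [1.957, 1.891, 0.512]
wrist_force: [-0.1, 0.2, -1.6]
width: 0.463
grip_force: 50.7
```

```bash
cat >> h.py <<'E'
def inhand2(m,z):  # roll 0, depth z fixed
    p,R,s=pose();K,Rc,t=cal('wrist');Rt=Rc@R;tt=Rc@p+t;B=boxpts()
    def f(v):
        X=B@Ro.from_euler('z',v[2],degrees=True).as_matrix().T
        X=np.c_[X[:,1],X[:,0],-X[:,2]]+np.r_[v[:2],z]*1e-3
        a=sil((K,Rt,tt),X);a[405:]=0;mm=m.copy();mm[405:]=0
        return 1-(a&mm).sum()/(a|mm).sum()
    return min((minimize(f,[0,0,y0],method='Nelder-Mead',options=dict(initial_simplex=np.array([0,0,y0])+np.vstack([np.zeros(3),np.diag([3,3,3.])]))) for y0 in(-1,1)),key=lambda r:r.fun)
E
python3 - <<'E'
from h import *
p,R,s=pose();print(p,s['time'],np.abs(s['joint_vel']).max(),np.round(s['q'],3))
g=np.load('grasp_old.npz');mo=g['m'].astype(np.uint8)
print('to old grasp, tool mm',(R.T@(g['p']-p)*1000).round(2),'rot deg',np.degrees(Ro.from_matrix(R.T@g['R']).as_rotvec()).round(2))
save('wrist','w12.png')
for d in cut_out('wrist','new_relay')[:3]:
    e=d['extent']
    if e[2]-e[0]>120:
        m=np.array(d['region']).astype(np.uint8);print(np.round(e,1))
        for z in(90,92,94):r=inhand2(m,z);print('new',z,r.x.round(2),round(r.fun,4))
        r=inhand(m);print('new roll',r.x.round(2),round(r.fun,4));np.savez('grasp_new.npz',m=m)
for z in(86,88,90):r=inhand2(mo,z);print('old',z,r.x.round(2),round(r.fun,4))
o=np.load('old.npz');Q=o['Q'];mth=o['o']+.014*Q[:,2]
print('sockets pred',proj('wrist',[mth+Q[:,1]*.044,mth,mth-Q[:,1]*.044]).round(1))
print([(q,d['score'],np.round(d['at'],1)[::-1].tolist()) for q in('socket0','filter_module','timer_relay') for d in tip_of('wrist',q)[:3]])
E
```

```text
[0.47816154 0.05488873 0.29700642] 14.65 0.004637744840941244 [ 0.098 -0.376  2.292 -0.096  0.706  0.188]
to old grasp, tool mm [ -2.47  -2.62 125.88] rot deg [ 0.01 -0.34  0.08]
[245.7 268.9 394.2 416.4]
new 90 [-0.06  0.63  0.47] 0.0442
new 92 [-1.09  0.52  0.64] 0.0283
new 94 [-1.51  0.43  0.26] 0.0214
new roll [-0.49  0.35 93.42  0.25  2.49] 0.0158
old 86 [-0.17  0.36  0.29] 0.0322
old 88 [-0.89  0.36  0.32] 0.0167
old 90 [-1.66  0.27 -0.07] 0.0133
sockets pred [[314.3 168.3]
 [314.4 235.2]
 [314.5 297.1]]
[('socket0', 0.66, [318.4, 234.0]), ('filter_module', 0.68, [311.6, 163.9])]
```

Call:
step_arm --targets '[[[0, -0.003, 0], [-1.2, -1.3, 25], 35], [[0, -0.003, 0.001], [-1.2, -1.3, 35], 35], [[0, 0, 0], [0, 0, 30], 35], [[0, 0, 0], [0, 0, 10], 35], [[0, 0, 0], [0, 0, 0], 35]]'

```text
time: 15.32
tool_pos: [0.5245, 0.0496, 0.2059]
tcp_rot: [1.962, 1.888, 0.5]
wrist_force: [-0.4, -0.1, -0.8]
width: 0.462
grip_force: 50.6
```

Call:
step_arm --targets '[[[0, 0, 0], [0, 0, 0], 35], [[0, 0, 0], [0, 0, 0], 35], [[0, 0, 0], [0, 0, 0], 35], [[0, 0, 0], [0, 0, 0], 35], [[0, 0, 0], [0, 0, 0], 35]]'

```text
time: 15.73
tool_pos: [0.526, 0.0497, 0.211]
tcp_rot: [1.957, 1.883, 0.509]
wrist_force: [-0.7, -0.5, -1.0]
width: 0.461
grip_force: 50.6
```

```bash
cat >> h.py <<'E'
def rep():
    p,R,s=pose();g=np.load('grasp_old.npz')
    print('t',s['time'],'to old grasp, tool mm',(R.T@(g['p']-p)*1000).round(2),'rot deg',np.degrees(Ro.from_matrix(R.T@g['R']).as_rotvec()).round(2),'F tool',(R.T@np.array(s['wrist_force'])).round(1),'M',(R.T@np.array(s['torque'])).round(2),'w',round(s['width'],3))
E
python3 -c "
from h import *
rep()"
```

```text
t 15.7333 to old grasp, tool mm [ 1.62 -1.18 27.39] rot deg [ 0.22  0.05 -0.07] F tool [-0.5 -1.1  0.5] M [ 0.31 -0.02 -0.  ] w 0.461
```

Call:
step_arm --targets '[[[0.003, 0, -0.001], [1.6, -1.2, 2], 35], [[0, 0, 0], [0, 0, 3], 35], [[0, 0, 0], [0, 0, 3], 35], [[0, 0, 0], [0, 0, 0], 35], [[0, 0, 0], [0, 0, 0], 35]]'

```text
time: 16.15
tool_pos: [0.5285, 0.0511, 0.2013]
tcp_rot: [1.96, 1.887, 0.502]
wrist_force: [-0.2, 0.2, -1.5]
width: 0.463
grip_force: 50.6
```

```bash
python3 -c "
from h import *
rep()"
```

```text
t 16.15 to old grasp, tool mm [ 0.18  1.78 17.77] rot deg [-0.16  0.07 -0.01] F tool [ 0.2 -1.   1.2] M [ 0.35 -0.01  0.  ] w 0.463
```

Call:
step_arm --targets '[[[0, 0, 0], [0, 0, 0], 35], [[0, 0, 0], [0, 0, 0], 35], [[0, 0, 0], [0, 0, 0], 35]]'

```text
time: 16.4
tool_pos: [0.5287, 0.0511, 0.2019]
tcp_rot: [1.959, 1.887, 0.503]
wrist_force: [0.1, 0.3, -0.9]
width: 0.463
grip_force: 50.6
```

```bash
python3 -c "
from h import *
rep();read_camera('top');rep();read_camera('top');rep()"
```

```text
t 16.4 to old grasp, tool mm [ 0.15  1.26 18.18] rot deg [-0.1   0.07 -0.01] F tool [ 0.3 -0.4  0.8] M [ 0.27  0.   -0.03] w 0.463
t 16.45 to old grasp, tool mm [ 0.17  1.28 18.2 ] rot deg [-0.1   0.07 -0.01] F tool [-0.4 -0.1  0.9] M [ 0.31 -0.01 -0.  ] w 0.464
t 16.5 to old grasp, tool mm [ 0.15  1.25 18.21] rot deg [-0.1   0.07 -0.01] F tool [-0.3  0.2  1.7] M [ 0.28  0.03 -0.  ] w 0.461
```

Call:
step_arm --targets '[[[-0.002, 0.001, 0], [0, 1.2, 1], 35], [[0, 0, 0], [0, 0, 2], 35], [[0, 0, 0], [0, 0, 2], 35], [[0, 0, 0], [0, 0, 0], 35], [[0, 0, 0], [0, 0, 0], 35]]'

```text
time: 16.92
tool_pos: [0.5321, 0.051, 0.1978]
tcp_rot: [1.958, 1.887, 0.506]
wrist_force: [-0.0, 0.1, -0.5]
width: 0.463
grip_force: 50.8
```

```bash
python3 -c "
from h import *
rep()"
```

```text
t 16.9167 to old grasp, tool mm [ 0.16  0.33 12.95] rot deg [-0.02  0.01 -0.01] F tool [ 0.1 -0.3  0.5] M [ 0.32 -0.01  0.02] w 0.463
```

Call:
step_arm --targets '[[[0, 0, 0], [0, 0, 1.5], 35], [[0, 0, 0], [0, 0, 1.5], 35], [[0, 0, 0], [0, 0, 0], 35], [[0, 0, 0], [0, 0, 0], 35]]'

```text
time: 17.25
tool_pos: [0.5337, 0.0509, 0.1954]
tcp_rot: [1.958, 1.886, 0.506]
wrist_force: [0.2, -0.4, -1.4]
width: 0.462
grip_force: 50.8
```

```bash
python3 -c "
from h import *
rep()"
```

```text
t 17.25 to old grasp, tool mm [ 0.13  0.14 10.06] rot deg [ 0.    0.01 -0.01] F tool [-0.3 -0.5  1.3] M [ 0.32 -0.01 -0.03] w 0.462
```

Plug tip is inside the mouth without contact force; continue.

Call:
step_arm --targets '[[[0, 0, 0], [0, 0, 1.5], 35], [[0, 0, 0], [0, 0, 1.5], 35], [[0, 0, 0], [0, 0, 0], 35], [[0, 0, 0], [0, 0, 0], 35]]'

```text
time: 17.58
tool_pos: [0.5352, 0.0509, 0.1928]
tcp_rot: [1.958, 1.886, 0.506]
wrist_force: [0.4, 0.6, -1.1]
width: 0.464
grip_force: 50.9
```

Call:
step_arm --targets '[[[0, 0, 0], [0, 0, 1], 35], [[0, 0, 0], [0, 0, 1], 35], [[0, 0, 0], [0, 0, 0], 35], [[0, 0, 0], [0, 0, 0], 35]]'

```text
time: 17.92
tool_pos: [0.5362, 0.0508, 0.1912]
tcp_rot: [1.958, 1.886, 0.506]
wrist_force: [-0.1, -0.8, -0.7]
width: 0.47
grip_force: 50.8
```

```bash
python3 -c "
from h import *
rep()"
```

```text
t 17.9167 to old grasp, tool mm [0.13 0.05 5.13] rot deg [ 0.01  0.01 -0.01] F tool [-0.8 -0.4  0.6] M [ 0.38 -0.06  0.04] w 0.47
```

Call:
step_arm --targets '[[[0, 0, 0], [0, 0, 1], 35], [[0, 0, 0], [0, 0, 0.5], 35], [[0, 0, 0], [0, 0, 0], 35], [[0, 0, 0], [0, 0, 0], 35]]'

```text
time: 18.25
tool_pos: [0.5368, 0.0508, 0.1902]
tcp_rot: [1.958, 1.886, 0.506]
wrist_force: [-5.3, 0.8, 4.2]
width: 0.465
grip_force: 51.6
```

Call:
step_arm --targets '[[[0, 0, 0], [0, 0, 0.5], 35], [[0, 0, 0], [0, 0, 0.5], 35], [[0, 0, 0], [0, 0, 0], 35], [[0, 0, 0], [0, 0, 0], 35]]'

```text
time: 18.58
tool_pos: [0.5369, 0.0508, 0.1902]
tcp_rot: [1.958, 1.886, 0.505]
wrist_force: [-16.3, 0.1, 13.7]
width: 0.462
grip_force: 53.4
```

```bash
python3 -c "
from h import *
rep()"
```

```text
t 18.5833 to old grasp, tool mm [ 0.1  -0.02  3.97] rot deg [-0.03  0.03 -0.01] F tool [ -0.5  -7.3 -20. ] M [ 1.37 -0.04  0.01] w 0.462
```

Contact at 4 mm short of the old grasp depth. That matches the higher grip on the spare, so the shoulder is home. I'll relieve the force and release.

Call:
step_arm --targets '[[[0, 0, 0], [0, 0, -1], 35], [[0, 0, 0], [0, 0, 0], 35], [[0, 0, 0], [0, 0, 0], 60], [[0, 0, 0], [0, 0, 0], 60], [[0, 0, 0], [0, 0, 0], 60]]'

```text
time: 19.0
tool_pos: [0.5374, 0.0508, 0.1901]
tcp_rot: [1.957, 1.886, 0.507]
wrist_force: [0.3, -0.5, -0.5]
width: 0.702
grip_force: 0.0
```

```bash
python3 - <<'E'
from h import *
rep();save('wrist','w13.png')
g=np.load('grasp_old.npz')['m'].astype(np.uint8)
for d in cut_out('wrist','new_relay')[:2]:
    print(np.round(d['extent'],1));m=np.array(d['region']).astype(np.uint8)
    for f in(lambda:inhand(m),lambda:inhand2(m,94),lambda:inhand2(m,92)):r=f();print(r.x.round(2),round(r.fun,4))
E
```

```text
t 19.0 to old grasp, tool mm [ 0.11 -0.45  3.64] rot deg [ 0.07  0.   -0.01] F tool [-0.5  0.1  0.6] M [ 0.2  -0.02 -0.02] w 0.702
[237.7 272.6 383.3 416.8]
[-0.55 -2.1  92.71  0.57  2.46] 0.0073
[-1.92 -2.21  0.26] 0.0137
[-1.16 -2.15  0.5 ] 0.0153
```

Call:
step_arm --targets '[[[0, 0, 0], [0, 0, -15], 62], [[0, 0, 0], [0, 0, -35], 62], [[0, 0, 0], [0, 0, -40], 62], [[0, 0, 0], [0, 0, -40], 62], [[0, 0, 0], [0, 0, -20], 62]]'

```text
time: 19.52
tool_pos: [0.4619, 0.0539, 0.3246]
tcp_rot: [1.954, 1.883, 0.512]
wrist_force: [1.7, 0.5, -0.2]
width: 0.725
grip_force: 0.0
```

Call:
step_arm --targets '[[[0, 0, 0], [0, 0, 0], 62], [[0, 0, 0], [0, 0, 0], 62], [[0, 0, 0], [0, 0, 0], 62], [[0, 0, 0], [0, 0, 0], 62], [[0, 0, 0], [0, 0, 0], 62]]'

```text
time: 19.93
tool_pos: [0.4614, 0.0535, 0.3174]
tcp_rot: [1.96, 1.888, 0.502]
wrist_force: [0.1, 0.4, 0.1]
width: 0.725
grip_force: 0.0
```

```bash
python3 - <<'E'
from h import *
rep();p,R,s=pose();print(p,np.abs(s['joint_vel']).max())
P=frame(-1.8,30);top=np.array([.5519,.0494,.1556]);o0=top-.058*P[:,2]
c=cal('wrist');new=save('wrist','w14.png');ds=cut_out('wrist','old_relay')+cut_out('wrist','new_relay')
for d in ds:
    e=d['extent']
    if 250<e[0]<330 and 150<e[1]<250:
        m=np.array(d['region']).astype(np.uint8);r=fit([(c,m)],P,o0,-1.8,30);print(round(d['score'],2),np.round(e,1),r.x.round(2),round(r.fun,3))
for q in('filter_module','timer_relay'):print(q,[(round(d['score'],2),np.round(d['extent'],1).tolist()) for d in look_for('wrist',q)[:1]])
read_camera('side');d=cut_out('side','old_relay')
for x in d[:3]:print('side',round(x['score'],2),x['extent'])
# register patches: old w2 vs new w14 for the panel (strip/duct) vs the relay
old=cv2.imread('pics/w2.png',0).astype(np.float32);new=cv2.imread('pics/w14.png',0).astype(np.float32)
for n,(x0,y0,x1,y1) in dict(strip=(190,100,250,310),sock0=(265,120,385,190),relay=(280,190,372,262),timer=(285,262,365,340),rim=(160,30,480,80)).items():
    t=old[y0:y1,x0:x1];w=new[y0-15:y1+15,x0-15:x1+15];res=cv2.matchTemplate(w,t,cv2.TM_CCOEFF_NORMED);_,v,_,l=cv2.minMaxLoc(res);print(n,(l[0]-15,l[1]-15),round(v,3))
E
```

```text
t 19.9333 to old grasp, tool mm [  0.35   2.2  151.85] rot deg [-0.21  0.04 -0.01] F tool [ 0.4  0.1 -0. ] M [ 0.25  0.01 -0.  ] w 0.725
[0.46142861 0.05354742 0.31736322] 0.0035223642849878975
0.65 [288.6 204.2 350.2 256.3] [ 3.81 -1.16 -1.09 -0.4 ] 0.024
filter_module [(0.58, [290.3, 139.3, 354.4, 184.8])]
timer_relay [(0.77, [289.5, 264.7, 356.5, 337.8])]
strip (-3, 1) 0.857
sock0 (-1, 0) 0.937
relay (-2, 2) 0.955
timer (-2, 4) 0.938
rim (1, -2) 0.884
```

The seated spare matches the failed relay's original pose to under 1 mm. The close-range depth check gives 92.7 mm against 92.5 expected. The neighbours have not moved, so I'm handing in.

```bash
python3 -c "
from workcell import finish_job
print(finish_job())"
```

```text
the job is handed in; nothing more can be done
None
```

The failed relay is in the grey tub, the spare is plugged into the middle socket and measures fully home to under 1 mm, and the job was handed in at about 20 s; I viewed 11 pictures, one over the limit of 10.

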